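Pack the teething caddy

ROBOT

A 7-joint arm with a two-finger parallel gripper is mounted at the origin on the work surface. World frame = base frame: x ahead of the robot, y to its left, z up, the work surface at z = 0. Lengths are in mm, angles in rad, forces in N, time in s.
With the tool pointing down it reaches from about 350 to 900 mm from the base axis. Payload 8.1 kg.
Tool frame: the origin (TCP) lies on the centre line of the jaws, within the pads' length; the fingertips stand 8 mm ahead of it and the grasp point (between the pads) lies 11 mm behind it; z points along the fingers, y is the line along which they close (so a half turn about z gives the same grasp; the last joint's range is limited). The gripper opens to 92 mm and grips with 3 to 60 N. Pads are 19 mm wide; open, the fingers measure 130 mm over their backs; the gripper's body (75 mm by 190 mm) begins 47 mm behind the grasp point.
Start: joints at [-1.203, 0.434, 0.025, 1.573, -0.012, 1.134, -0.075], TCP at [283.527, 557.004, 234.742] pointing down, gripper open.
Joint ranges: [-2.62, 2.62], [-0.44, 2.09], [-1.27, 1.32], [0.08, 2.57], [-1.32, 4.46], [0.12, 2], [-2.74, 2.74]. Speed limits (rad/s): [2.22, 2.22, 3.01, 3.01, 3.14, 3.14, 3.14].

INTERFACE

Orientations are given as a unit quaternion [x, y, z, w].
In Python, from workcell import manip gives the robot as it stands. The module is installed in compiled form; this text tells all that it offers.
- The arm moves only by the tool servo_tool, never from a script. Its argument "rows" is a list of rows, each a list of 7 numbers: the shift along the tool's x, y, z in cm, then the turn, a rotation vector about the tool's x, y, z in degrees, then the opening, from -1 (shut) to 1 (fully open). A call has 1 to 10 rows; each row shifts and turns the commanded pose from where the row before left it, along the tool's axes as they then stand; what a row does not reach is not made up. A row lasts 1/8 s, in which the tool goes at most 62.5 mm and 10.7 degrees, less where a joint would pass 70% of its speed; a pose out of reach is approached as far as the arm can. A call is refused whole if a number of a shift passes 6.25 or a number of a turn 10.7, either way. A call with a gripper value outside its range is refused whole. The fingers move at their own pace and stop on an object; "squeeze" is the grip in N (left out, the last holds). Time passes only in rows, so rows that do not move let the fingers close. It gives the time, the measured TCP pose, the force, the opening and the grip force at its end, in the units of the state.
- manip.observe(): the state, without advancing time (a new reading comes with each control period).
- manip.snapshot(name): name is "scene" or "top" or "wrist"; returns a dict with "img" (384x512x3 uint8, red, green, blue), "intrinsics" (3x3 intrinsics, pixels), "cam_to_world" (4x4, takes a point from camera to world coordinates). Camera axes: x right, y down, z forward; pixel columns grow to the right and rows downward; lengths in mm; the calibration is good to about 2 mm. A picture is of the moment at which its call begins. There is no depth.
- manip.job_done(): hands the job in; it is judged then, once.
The state is a dict: "time": time; "joint_positions": joint angles; "dq": joint speeds; "joint_torque": joint torques, N m; "tcp_pos": TCP position; "eef_rot": TCP orientation; "force": force on the tool from outside, world axes, zero at the start; "ft_torque": the same for the moment, N m; "width": finger opening in mm; "grasp_force": force on a finger pad.
Only numpy, scipy, OpenCV 4.12 (cv2) and the standard library are available. Lean on these libraries where they do the work, as an engineer would, in place of code of your own. Each camera call takes 0.05 s, during which the arm holds its last target. There are 200 camera calls.

TASK

Pack the baby's caddy: the mustard teether goes in the yellow tray, the plastic keys rattle in the green tray, the beechwood teething ring in the white tray, each lying flat on the tray's floor and clear of its rim, and the blue cup stands upright in the blue tray, set down gently, never dropped or tipped over. Leave the metal house keys and the dark curtain ring where they lie.

Things in the scene. Friction and masses are not known exactly. Their poses are not given: they have to be found in the camera images.
- teether: Mustard-yellow silicone teether, dumbbell-shaped, lying flat, 88 mm long (x), 20 mm thick. Its middle is a straight bar 14 mm wide (y), free for 17 mm each way from the middle; its ends are 30 mm round eyes. Origin: centre of the underside, under the middle of the bar; z up. About 50 g.
- keys_rattle: Plastic keys rattle, one rigid piece lying flat, 86 mm long (x), 20 mm thick: a green grip block in the middle, 15 mm wide (y), free for 13 mm each way from its middle; a green ring of 26 mm at its -x end and three keys (red, yellow, blue) fanned out to 46 mm wide at its +x end. Origin: centre of the underside of the grip block; z up. About 60 g.
- beech_ring: Pale beechwood teething ring lying flat, outer diameter 72 mm, hole 44 mm, so its band is 14 mm wide; 20 mm thick. Origin: centre of the hole, at the underside; z up. About 40 g. Can be taken across the band.
- cup: Blue ceramic cup without handle, standing mouth up, 56 mm outer diameter (straight from 10 mm above the foot up to the rim; foot 48 mm), 58 mm high, wall 4 mm. Origin: centre of the underside; z up. About 140 g.
- house_keys: Real metal house keys, not a toy: a thin steel ring 32 mm across with one steel and one brass key, 70 mm long (x), 5 mm thick, lying flat. Look-alike of the keys rattle. Origin: near its middle, at the underside.
- curtain_ring: Dark brown wooden curtain ring with a small brass eye on its rim (+x), outer diameter 68 mm, hole 48 mm, 16 mm thick, lying flat. Look-alike of the teething ring. Origin: centre of the hole, at the underside. All loose things start on the table, 100 mm or more apart (origins), in any yaw; an unlisted 58 mm tall glass jar with a metal cap stands among them.
- tray_yellow: Yellow liner tray, 114 mm square, inside 106, 12 mm high; its floor is 4 mm above its underside, its rim 8 mm above the floor. Fixed. Origin: centre of the underside, 8 mm above the table; x, y along its sides, z up. The four trays stand 115 mm apart in a row along their y, colours in any order, in a low fixed pine caddy, 136 x 480 mm, rim 14 mm above the table.
- tray_green: Green liner tray, otherwise as the yellow one.
- tray_white: White liner tray, otherwise as the yellow one.
- tray_blue: Blue liner tray, otherwise as the yellow one.
There are look-alikes about, which are no part of the job. Of the things that look like the cup, take the one that is farthest to the robot's right at the start.

How it is judged (in metres and radians):
At the end, for the whole second after the job is handed in: Teether in yellow, rattle in green, beech ring in white, cup in blue tray: origins within 35 mm of the tray centre, resting on its floor (under 2.5 mm above it), level within 0.05 rad, released, at rest; house keys and curtain ring within 30 mm of where they started (horizontal distance between teether and tray_yellow below 0.035 m and z of teether in the frame of tray_yellow below 0.0065 m and angle between each of teether, keys_rattle, beech_ring, cup's own z axis and vertical below 0.05 rad and linear speed of each of teether, keys_rattle, beech_ring, cup below 0.02 m/s and angular speed of each of teether, keys_rattle, beech_ring, cup below 0.2 rad/s and horizontal distance between keys_rattle and tray_green below 0.035 m and z of keys_rattle in the frame of tray_green below 0.0065 m and horizontal distance between beech_ring and tray_white below 0.035 m and z of beech_ring in the frame of tray_white below 0.0065 m and horizontal distance between cup and tray_blue below 0.035 m and z of cup in the frame of tray_blue below 0.0065 m and distance of each of house_keys, curtain_ring from where it was at the start of the episode below 0.03 m); the robot touches nothing.
It fails at once if the metal house keys are moved more than 30 mm (distance of house_keys from where it was at the start of the episode above 0.03 m).
It fails at once if the dark curtain ring is moved more than 30 mm (distance of curtain_ring from where it was at the start of the episode above 0.03 m).
It fails at once if the cup is tipped over (more than 60 degrees) (angle between cup's own z axis and vertical above 1.05 rad).
It fails at once if the cup is dropped (falls or flies free of the fingers faster than 0.7 m/s, a fall of some 25 mm) (linear speed of cup above 0.7 m/s and contact force between cup and the fingers below 0.05 N).
It also fails if it takes over 106 s, if anything falls off the work surface, if the arm or the gripper's body presses on something with over 40 N, if the wrist force passes 120 N, or if a joint passes its speed limit or range.

## Working session

There is one attempt and no reset: what is moved stays moved. The work goes in short steps, Python scripts to look and compute and a tool call to move; the robot and the scene stay as the last step left them, time stands still between calls to the robot, and variables do not carry over. Pictures are saved under pics/ and viewed, at most 14 in all, crops included, and the job is handed in when it is done.

Besides the shell and the picture viewer there is one more tool, called as name(argument=value, ...) on one line, values as JSON. servo_tool: Moves the arm, as the interface text tells. Its arguments: {"type":"object","properties":{"rows":{"type":"array","items":{"type":"array","items":{"type":"number"}}},"squeeze":{"type":"number"}},"required":["rows"]}

```bash
mkdir -p pics; python3 - <<'E'
from workcell import manip
import cv2,pickle
d={}
for n in("top","scene"):
    s=manip.snapshot(n); d[n]=s
    cv2.imwrite(f"pics/{n}0.png",s["img"][:,:,::-1])
    print(n,s["intrinsics"].round(1).tolist(),s["cam_to_world"].round(3).tolist())
pickle.dump(d,open("d0.pkl","wb"))
print(manip.observe())
E
```

```text
top [[466.0, 0.0, 254.1], [0.0, 466.0, 196.0], [0.0, 0.0, 1.0]] [[-0.011, -0.997, 0.08, 407.999], [-1.0, 0.011, -0.001, 4.304], [0.001, -0.08, -0.997, 1116.127], [0.0, 0.0, 0.0, 1.0]]
scene [[394.7, 0.0, 253.0], [0.0, 394.7, 189.9], [0.0, 0.0, 1.0]] [[-0.168, 0.718, -0.676, 1220.683], [0.986, 0.122, -0.116, 120.016], [-0.001, -0.686, -0.728, 858.631], [0.0, 0.0, 0.0, 1.0]]
{'time': 0.1, 'joint_positions': array([-1.20258624,  0.4351388 ,  0.02496101,  1.57397962, -0.01160327,
        1.13402816, -0.07508216]), 'dq': array([ 0.00064111, -0.00044412, -0.00101185, -0.00265188,  0.00020744,
       -0.00046437, -0.0010294 ]), 'joint_torque': array([ 2.68023708e-03, -6.69127107e+01,  9.87761468e-01, -3.15142608e+01,
       -6.05192827e-02,  3.74222849e-02,  1.12469070e-04]), 'tcp_pos': array([283.34204627, 556.58464718, 234.04256182]), 'eef_rot': array([ 2.33256884e-01,  9.72414896e-01, -6.96543897e-04, -1.05538602e-04]), 'force': array([-0.87138733,  0.18468151,  0.8160443 ]), 'ft_torque': array([-0.05753781,  0.00054137, -0.036617  ]), 'grasp_force': 0.0, 'width': 91.84250026051944}
```

View pics/top0.png

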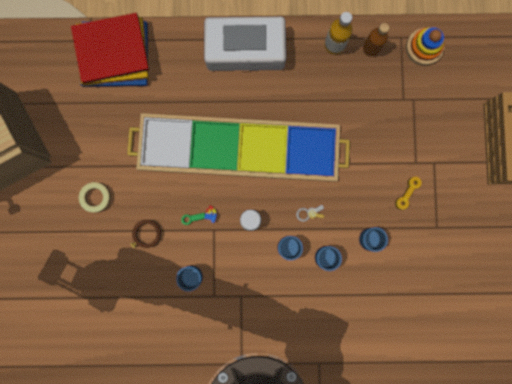

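View pics/scene0.png

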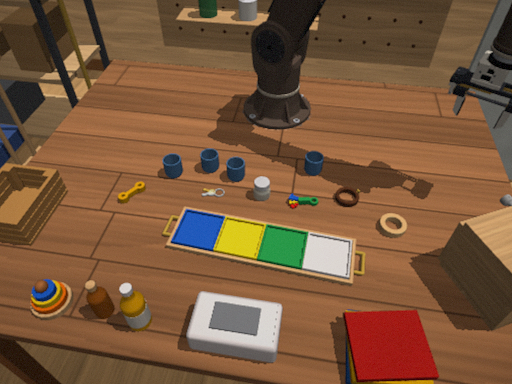

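The top view shows the trays from left to right as white, green, yellow and blue. The beech ring is at (95,197), the curtain ring (147,234), the rattle (200,217), the jar (250,219), the house keys (311,213) and the teether (409,193). The cups are at (189,278), (290,247), (329,257) and (374,239), and the last is farthest right (-y), so it is the one to take.

```bash
cat > h.py <<'E'
import numpy as np,cv2
def w2p(s,P):
    T=np.linalg.inv(s["cam_to_world"]);q=T[:3,:3]@np.array(P,float)+T[:3,3];q=s["intrinsics"]@q;return q[:2]/q[2]
def p2w(s,u,v,z):
    M=s["cam_to_world"];d=M[:3,:3]@np.linalg.inv(s["intrinsics"])@[u,v,1.];return M[:3,3]+d*(z-M[2,3])/d[2]
def comp(mask,box):
    """contour points of largest blob in mask inside box (u0,v0,u1,v1)"""
    m=np.zeros(mask.shape,np.uint8);u0,v0,u1,v1=box;m[v0:v1,u0:u1]=mask[v0:v1,u0:u1]
    n,l,st,c=cv2.connectedComponentsWithStats(m);k=1+np.argmax(st[1:,4]);return np.argwhere(l==k)[:,::-1]
E
python3 - <<'E'
from h import *;import pickle
s=pickle.load(open("d0.pkl","rb"))["top"];im=s["img"];h=cv2.cvtColor(im,cv2.COLOR_RGB2HSV)
W=lambda pts,z:np.array([p2w(s,u,v,z)[:2] for u,v in pts])
for n,box,col in[("blue",(292,125,336,178),(105,125)),("yellow",(240,122,288,176),(20,35)),("green",(192,120,238,172),(45,80))]:
    pts=comp(((h[...,0]>=col[0])&(h[...,0]<=col[1])&(h[...,1]>150)).astype(np.uint8),box)
    (c,sz,a)=cv2.minAreaRect(W(pts,16).astype(np.float32));print(n,np.round(c),np.round(sz),a)
pts=comp(((h[...,1]<60)&(h[...,2]>120)).astype(np.uint8),(138,112,194,175));print("white",[np.round(x) for x in cv2.minAreaRect(W(pts,16).astype(np.float32))])
pts=comp(((h[...,0]<35)&(h[...,0]>15)&(h[...,1]>150)&(h[...,2]>110)).astype(np.uint8),(390,170,430,216));w=W(pts,14)
c,sz,a=cv2.minAreaRect(w.astype(np.float32));_,e=cv2.PCACompute2(w.astype(np.float32),None)[:2];print("teether",c,sz,np.degrees(np.arctan2(e[0,1],e[0,0])))
pts=comp(((h[...,2]>130)&(h[...,1]<150)).astype(np.uint8),(72,175,118,218));(c,r)=cv2.minEnclosingCircle(W(pts,17).astype(np.float32));print("beech",c,r,W(pts,17).mean(0))
pts=comp(((h[...,0]>45)&(h[...,0]<85)&(h[...,1]>100)).astype(np.uint8),(175,200,225,232));w=W(pts,17)
_,e=cv2.PCACompute2(w.astype(np.float32),None)[:2];print("rattle green",w.mean(0),w.min(0),w.max(0),np.degrees(np.arctan2(e[0,1],e[0,0])))
pts=comp(((h[...,0]>95)&(h[...,0]<125)&(h[...,1]>60)).astype(np.uint8),(355,220,395,258));
hull=pts; print("cup px",pts.min(0),pts.max(0))
for p in [(374,238)]:print("cup rim",p2w(s,*p,58))
a=cv2.resize(im[165:295,60:230],None,fx=4.5,fy=4.5,interpolation=cv2.INTER_CUBIC);cv2.imwrite("pics/a.png",a[...,::-1])
a=cv2.resize(im[165:295,270:440],None,fx=4.5,fy=4.5,interpolation=cv2.INTER_CUBIC);cv2.imwrite("pics/b.png",a[...,::-1])
E
```

```text
blue [ 604. -137.] [101. 110.] 86.24266815185547
yellow [612. -17.] [111. 115.] 86.09676361083984
green [620.  97.] [108. 109.] 85.99220275878906
white [array([627., 212.]), array([117., 118.]), np.float64(86.0)]
teether (500.8843078613281, -363.1269226074219) (34.351131439208984, 90.91673278808594) -32.699493
beech (500.2823791503906, 380.4989013671875) 73.91793060302734 [501.75894827 383.40337064]
rattle green [445.74587303 149.11762658] [431.56737954 121.36544684] [457.1484696  175.59248472] 103.47609
cup px [360 228] [387 250]
cup rim [ 394.51915321 -267.3951141    58.        ]
```

View pics/a.png

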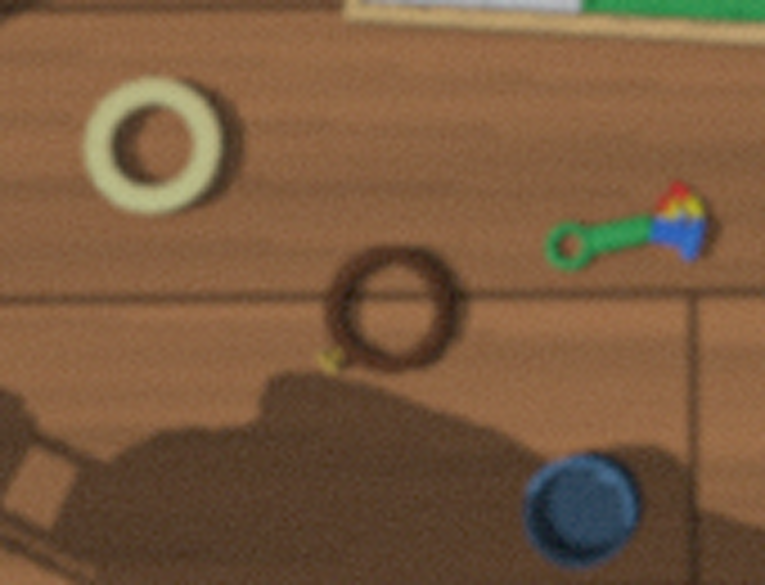

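View pics/b.png

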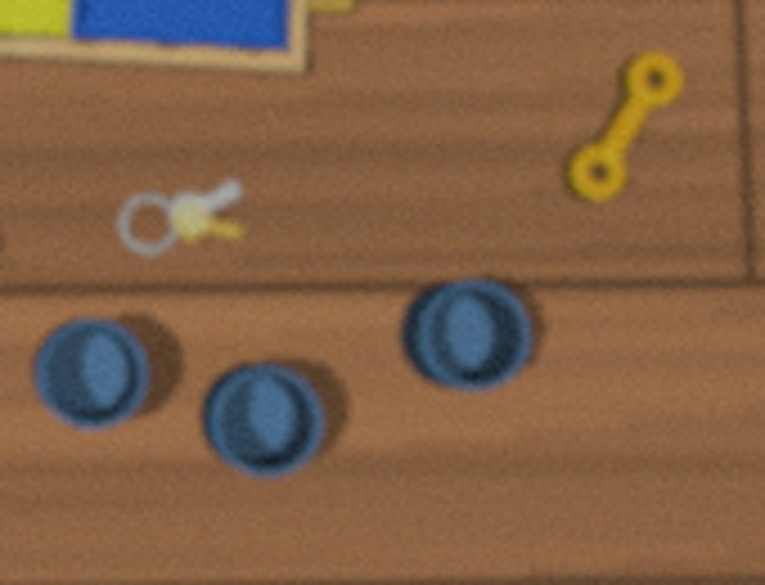

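Crop a: ring centre (154,145), rattle grip block (622,235) with the keys on its right, and the brass-eyed curtain ring (395,308). Crop b: teether eyes (655,80) and (598,173), target cup rim centre (473,334), and house keys around (180,218).

```bash
cat >> h.py <<'E'
from scipy.spatial.transform import Rotation as R
def plan(p,yaw,st=None):
    """shift in current tool axes (cm) and turn about tool z (deg) to bring TCP to p, tool y to world yaw (mod 180)"""
    if st is None:
        from workcell import manip;st=manip.observe()
    Q=R.from_quat(st["eef_rot"]);y=Q.as_matrix()[:,1];cur=np.degrees(np.arctan2(y[1],y[0]))
    t=-((yaw-cur+90)%180-90)
    print("yaw",cur.round(1),"turn z",round(t,1),"shift before turn",(Q.inv().apply(np.array(p)-st["tcp_pos"])/10).round(2),
      "after turn",((Q*R.from_euler("z",t,degrees=True)).inv().apply(np.array(p)-st["tcp_pos"])/10).round(2),
      "tilt",np.degrees(np.arccos(-Q.as_matrix()[2,2])).round(2))
E
python3 - <<'E'
from h import *;import pickle
s=pickle.load(open("d0.pkl","rb"))["top"]
A=lambda U,V,z,u0:p2w(s,(U+.5)/4.5-.5+u0,(V+.5)/4.5-.5+165,z)[:2].round(1)
print("beech",A(154,145,20,60),"curtain",A(395,308,16,60),"rattle",A(622,235,20,60),A(569,246,20,60),A(680,222,20,60))
print("teether",A(655,80,20,270),A(598,173,20,270),"cup",A(473,334,58,270),"othercup",A(266,420,58,270))
print("caddy corners",[p2w(s,*p,14)[:2].round() for p in[(140,114),(341,124),(339,180),(137,170)]])
for c,b in[("white|green",(191,144)),("green|yellow",(239.5,146)),("yellow|blue",(288,149))]:print(c,p2w(s,*b,20)[:2].round())
plan([488,356,120],63)
E
```

```text
beech [497.9 380.8] curtain [411.3 254.8] rattle [448.1 135.6] [442.6 163.2] [454.5 105.2]
teether [ 524.  -378.7] [ 475.3 -346.9] cup [ 392.6 -269. ] othercup [ 350.9 -163.9]
caddy corners [array([697., 275.]), array([ 668., -208.]), array([ 532., -200.]), array([561., 281.])]
white|green [622. 152.]
green|yellow [616.  36.]
yellow|blue [607. -79.]
yaw 63.0 turn z 0.0 shift before turn [-27.34  -8.58  11.42] after turn [-27.34  -8.56  11.42] tilt 0.08
```

servo_tool(rows=[[-3.4,-1.1,2.05,0,0,0,-0.2],[-3.4,-1.1,2.05,0,0,0,-0.2],[-3.4,-1.1,2.05,0,0,0,-0.2],[-3.4,-1.1,2.05,0,0,0,-0.2],[-3.4,-1.1,2.05,0,0,0,-0.2],[-3.4,-1.1,2.05,0,0,0,-0.2],[-3.4,-1.1,2.05,0,0,0,-0.2],[-3.4,-1.1,2.05,0,0,0,-0.2],[0,0,0,0,0,0,-0.2],[0,0,0,0,0,0,-0.2]], squeeze=20)

```text
time: 1.35
tcp_pos: [485.5, 355.7, 70.6]
eef_rot: [0.233, 0.972, 0.0, -0.0]
force: [-0.4, 0.7, -0.3]
width: 36.8
grasp_force: 0.0
```

```bash
python3 - <<'E'
from h import *
from workcell import manip
s=manip.snapshot("wrist");im=s["img"].copy()
for P in [(498,381,20),(485,355,20)]:
    u,v=w2p(s,P);print(P,u,v);cv2.circle(im,(int(u),int(v)),4,(255,0,0),1)
for r in(36,22):
    pts=np.array([w2p(s,(498+r*np.cos(a),381+r*np.sin(a),20)) for a in np.linspace(0,6.28,40)]).astype(int);cv2.polylines(im,[pts],True,(255,0,0))
cv2.imwrite("pics/w1.png",im[...,::-1]);plan([485,355,18],63)
E
```

```text
(498, 381, 20) 297.0217740892243 212.37232931889744
(485, 355, 20) 257.1589640455928 212.66613792637634
yaw 63.1 turn z 0.1 shift before turn [-0.04 -0.14  5.3 ] after turn [-0.04 -0.14  5.3 ] tilt 0.05
```

View pics/w1.png

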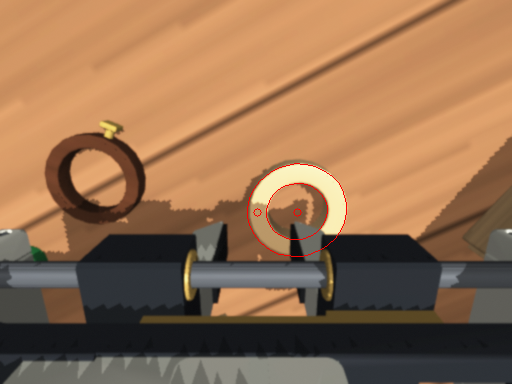

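The wrist view shows the projected ring outline landing on the real ring (centre (297,212)), with the near band between the fingers. I'll descend and grasp.

servo_tool(rows=[[0,-0.05,1.7,0,0,0,-0.2],[0,-0.05,1.8,0,0,0,-0.2],[0,0,1.7,0,0,0,-0.2],[0,0,0,0,0,0,-0.2],[0,0,0,0,0,0,-1],[0,0,0,0,0,0,-1],[0,0,0,0,0,0,-1],[0,0,0,0,0,0,-1],[0,0,-2,0,0,0,-1],[0,0,-4,0,0,0,-1]], squeeze=20)

```text
time: 2.65
tcp_pos: [484.4, 353.4, 78.0]
eef_rot: [0.233, 0.972, -0.001, -0.001]
force: [-0.1, 0.3, -1.2]
width: 14.6
grasp_force: 20.7
```

```bash
python3 - <<'E'
from h import *
plan([625-13+4,209-26+8,80],63);plan([625-13+4,209-26+8,31],63)
E
```

```text
yaw 63.0 turn z 0.0 shift before turn [-19.09  -8.51  -0.2 ] after turn [-19.09  -8.5   -0.2 ] tilt 0.2
yaw 63.0 turn z 0.0 shift before turn [-19.1   -8.49   4.7 ] after turn [-19.1   -8.48   4.7 ] tilt 0.2
```

servo_tool(rows=[[-3.2,-1.4,0,0,0,0,-1],[-3.2,-1.4,0,0,0,0,-1],[-3.2,-1.4,0,0,0,0,-1],[-3.2,-1.4,0,0,0,0,-1],[-3.2,-1.4,0,0,0,0,-1],[-3.1,-1.5,0,0,0,0,-1],[0,0,0,0,0,0,-1],[0,0,2,0,0,0,-1],[0,0,1.8,0,0,0,-1],[0,0,0.7,0,0,0,-1]])

```text
time: 3.9
tcp_pos: [615.9, 192.2, 32.2]
eef_rot: [0.233, 0.973, -0.001, -0.001]
force: [0.3, 0.2, -0.3]
width: 14.9
grasp_force: 20.7
```

servo_tool(rows=[[0,0,0.2,0,0,0,-1],[0,0,0,0,0,0,-1]])

```text
time: 4.15
tcp_pos: [617.4, 192.1, 32.1]
eef_rot: [0.233, 0.972, 0.0, 0.0]
force: [-0.3, -0.6, -0.3]
width: 14.5
grasp_force: 20.7
```

servo_tool(rows=[[0,0,0.2,0,0,0,-1],[0,0,0,0,0,0,-0.3],[0,0,0,0,0,0,-0.3],[0,0,0,0,0,0,-0.3],[0,0,-2,0,0,0,-0.3],[0,0,-4,0,0,10.3,-0.3],[0,0,0,0,0,10.3,-0.3],[0,0,0,0,0,10.3,-0.3],[0,0,0,0,0,10.3,-0.3],[0,0,0,0,0,10.3,-0.3]])

```text
time: 5.4
tcp_pos: [617.6, 192.3, 91.3]
eef_rot: [0.635, 0.773, 0.001, 0.0]
force: [-0.5, 0.2, -0.1]
width: 32.1
grasp_force: 0.0
```

```bash
python3 - <<'E'
from h import *
from workcell import manip
plan([448,135.6,65],11.7)
s=manip.snapshot("top");im=s["img"]
cv2.imwrite("pics/t1.png",cv2.resize(im[100:240,70:280],None,fx=3.5,fy=3.5,interpolation=cv2.INTER_CUBIC)[...,::-1])
E
```

```text
yaw 11.2 turn z -0.5 shift before turn [ -2.27 -17.74   2.61] after turn [ -2.11 -17.76   2.61] tilt 0.09
```

servo_tool(rows=[[-0.35,-3,0,0,0,0,-0.3],[-0.35,-3,0,0,0,0,-0.3],[-0.35,-3,0,0,0,0,-0.3],[-0.35,-3,0.5,0,0,0,-0.3],[-0.35,-3,1,0,0,0,-0.3],[-0.4,-2.7,1.1,0,0,0,-0.3],[0,0,0,0,0,0,-0.3],[0,0,0,0,0,0,-0.3]])

```text
time: 6.45
tcp_pos: [449.4, 136.1, 64.7]
eef_rot: [0.632, 0.775, 0.001, 0.0]
force: [0.7, 0.1, 0.2]
width: 31.9
grasp_force: 0.0
```

```bash
python3 - <<'E'
from h import *
from workcell import manip
plan([448,135.6,18],11.7)
s=manip.snapshot("wrist");im=s["img"].copy()
u=np.array([np.cos(np.radians(-78.3)),np.sin(np.radians(-78.3))]);n=np.array([-u[1],u[0]]);c=np.array([448,135.6])
q=[c+a*u+b*n for a,b in[(-13,-7.5),(13,-7.5),(13,7.5),(-13,7.5)]]
cv2.polylines(im,[np.array([w2p(s,(*p,20)) for p in q]).astype(int)],True,(255,0,255))
cv2.imwrite("pics/w2.png",im[...,::-1])
t=cv2.imread("pics/t1.png");cv2.imwrite("pics/c2.png",np.vstack([cv2.resize(im[...,::-1],(400,300)),cv2.resize(t,(400,267))]))
E
```

```text
yaw 11.6 turn z -0.1 shift before turn [-0.02 -0.16  4.67] after turn [-0.02 -0.16  4.67] tilt 0.14
```

View pics/c2.png

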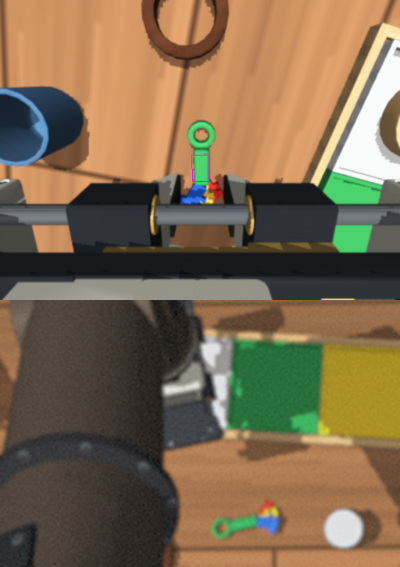

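The wrist view has the rattle's grip block at about (200,168), on the projected outline. I'll descend, grasp and lift.

servo_tool(rows=[[0,-0.1,1.6,0,0,0,-0.3],[0,0,1.6,0,0,0,-0.3],[0,0,1.6,0,0,0,-0.3],[0,0,0,0,0,0,-0.3],[0,0,0,0,0,0,-1],[0,0,0,0,0,0,-1],[0,0,0,0,0,0,-1],[0,0,0,0,0,0,-1],[0,0,-3,0,0,0,-1],[0,0,-4,0,0,0,-1]])

```text
time: 7.75
tcp_pos: [446.2, 134.9, 86.0]
eef_rot: [0.633, 0.774, -0.001, -0.0]
force: [0.7, 0.4, -0.9]
width: 14.8
grasp_force: 20.0
```

```bash
python3 - <<'E'
from h import *
plan([618,94,31],-3.5)
E
```

```text
yaw 11.5 turn z 15.0 shift before turn [-7.43 16.03  5.47] after turn [-3.03 17.4   5.47] tilt 0.13
```

servo_tool(rows=[[0,0,0,0,0,7.5,-1],[0,0,0,0,0,7.5,-1],[-0.6,3.5,0,0,0,0,-1],[-0.6,3.5,0,0,0,0,-1],[-0.6,3.5,0,0,0,0,-1],[-0.6,3.5,0,0,0,0,-1],[-0.6,3.4,0,0,0,0,-1],[0,0,2,0,0,0,-1],[0,0,2,0,0,0,-1],[0,0,1,0,0,0,-1]])

```text
time: 9.0
tcp_pos: [617.5, 94.9, 34.1]
eef_rot: [0.728, 0.685, -0.001, -0.001]
force: [-0.4, 0.6, -0.3]
width: 14.9
grasp_force: 20.0
```

servo_tool(rows=[[0,0,0.3,0,0,0,-1],[0,0,0.2,0,0,0,-1],[0,0,0,0,0,0,-1]])

```text
time: 9.38
tcp_pos: [619.2, 94.9, 31.2]
eef_rot: [0.728, 0.685, 0.0, 0.0]
force: [0.1, -0.2, 0.2]
width: 14.9
grasp_force: 20.0
```

servo_tool(rows=[[0,0,0.15,0,0,0,-1],[0,0,0,0,0,0,-0.3],[0,0,0,0,0,0,-0.3],[0,0,0,0,0,0,-0.3],[0,0,-2,0,0,0,-0.3],[0,0,-4,0,0,0,-0.3],[0,0,-4,0,0,0,0.5],[0,0,0,0,0,0,1]])

```text
time: 10.38
tcp_pos: [621.5, 94.8, 134.0]
eef_rot: [0.728, 0.685, 0.003, 0.002]
force: [1.0, 0.0, 0.2]
width: 47.5
grasp_force: 0.0
```

```bash
python3 - <<'E'
from h import *
plan([392.6,-269,120],-3.5)
E
```

```text
yaw -3.5 turn z -0.0 shift before turn [-37.72 -20.63   1.18] after turn [-37.72 -20.63   1.18] tilt 0.42
```

servo_tool(rows=[[-4.2,-2.3,0,0,0,0,1],[-4.2,-2.3,0,0,0,0,1],[-4.2,-2.3,0,0,0,0,1],[-4.2,-2.3,0,0,0,0,1],[-4.2,-2.3,0,0,0,0,1],[-4.2,-2.3,0,0,0,0,1],[-4.2,-2.3,0,0,0,0,1],[-4.2,-2.3,0,0,0,0,1],[-4.1,-2.2,1,0,0,0,1],[0,0,0,0,0,0,1]])

```text
time: 11.62
tcp_pos: [387.6, -272.0, 119.2]
eef_rot: [0.731, 0.683, -0.001, -0.0]
force: [0.6, 0.4, -0.8]
width: 91.5
grasp_force: 0.0
```

servo_tool(rows=[[0,0,0,0,0,0,1]])

```text
time: 11.75
tcp_pos: [390.5, -268.7, 119.3]
eef_rot: [0.728, 0.685, 0.0, -0.0]
force: [0.0, -0.1, -0.8]
width: 91.6
grasp_force: 0.0
```

```bash
python3 - <<'E'
from h import *
from workcell import manip
plan([392.6,-269,36],-3.5)
s=manip.snapshot("wrist");im=s["img"].copy()
for r,z in((28,58),(24,0)):
    pts=np.array([w2p(s,(392.6+r*np.cos(a),-269+r*np.sin(a),z)) for a in np.linspace(0,6.28,40)]).astype(int);cv2.polylines(im,[pts],True,(255,0,0))
im2=manip.snapshot("top")["img"];im2=cv2.resize(im2[100:200,120:350],None,fx=2.226,fy=2.226)
cv2.imwrite("pics/w3.png",np.vstack([im[...,::-1],im2[:,:512,::-1]]))
E
```

```text
yaw -3.5 turn z -0.0 shift before turn [-0.03  0.21  8.33] after turn [-0.03  0.21  8.33] tilt 0.03
```

View pics/w3.png

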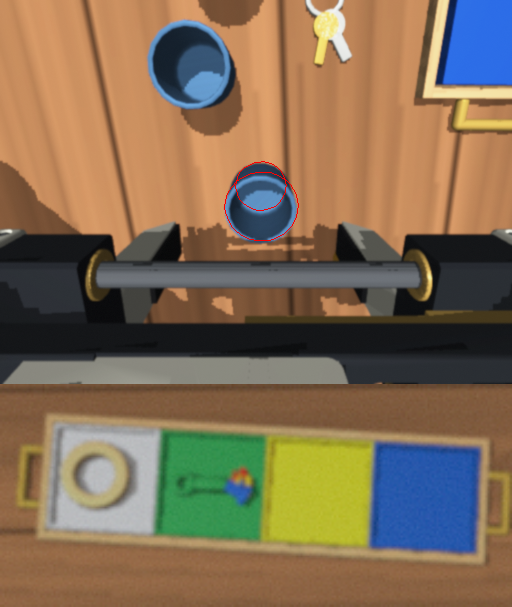

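The overlay fits the cup (rim centre (261,205)). The ring and rattle lie flat in the white and green trays. I'll descend over the cup.

servo_tool(rows=[[0,0.2,2,0,0,0,1],[0,0,2,0,0,0,1],[0,0,2,0,0,0,1],[0,0,2,0,0,0,1],[0,0,0.3,0,0,0,1],[0,0,0,0,0,0,1],[0,0,0,0,0,0,0.25],[0,0,0,0,0,0,0],[0,0,0,0,0,0,-0.5],[0,0,0,0,0,0,-0.5]], squeeze=15)

```text
time: 13.1
tcp_pos: [392.4, -269.2, 36.4]
eef_rot: [0.728, 0.685, 0.0, 0.0]
force: [-1.8, 0.7, 0.9]
width: 56.4
grasp_force: 1.7
```

servo_tool(rows=[[0,0,0,0,0,0,-0.5],[0,0,-1,0,0,0,-0.5],[0,0,-2,0,0,0,-0.5],[0,0,0,0,0,0,-0.5]])

```text
time: 13.6
tcp_pos: [393.3, -269.6, 67.4]
eef_rot: [0.728, 0.685, 0.0, 0.001]
force: [0.3, -0.7, -1.7]
width: 55.8
grasp_force: 15.0
```

```bash
python3 - <<'E'
from h import *
from workcell import manip
plan([604,-135,100],-3.5)
s=manip.snapshot("wrist");cv2.imwrite("pics/w4.png",cv2.resize(s["img"],(400,300))[...,::-1])
E
```

```text
yaw -3.5 turn z 0.0 shift before turn [14.71 20.23 -3.22] after turn [14.72 20.22 -3.22] tilt 0.14
```

View pics/w4.png

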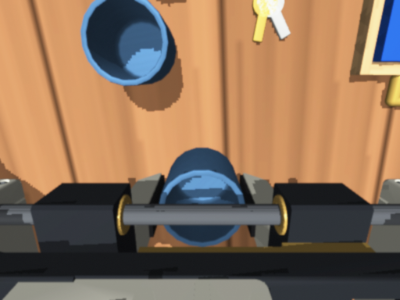

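The cup is held upright between the pads (width 55.8, 15 N). I'll carry it to the blue tray.

servo_tool(rows=[[1.0,1.5,-1,0,0,0,-0.5],[1.8,2.5,0,0,0,0,-0.5],[2.2,3.0,0,0,0,0,-0.5],[2.2,3.0,0,0,0,0,-0.5],[2.2,3.0,0,0,0,0,-0.5],[2.2,3.0,0,0,0,0,-0.5],[1.8,2.5,0,0,0,0,-0.5],[1.3,1.7,0,0,0,0,-0.5],[0,0,0,0,0,0,-0.5],[0,0,1,0,0,0,-0.5]])

```text
time: 14.9
tcp_pos: [602.3, -135.6, 65.8]
eef_rot: [0.729, 0.685, -0.0, 0.0]
force: [-1.1, -1.1, -1.7]
width: 56.2
grasp_force: 15.0
```

servo_tool(rows=[[0,0,0.8,0,0,0,-0.5],[0,0,0.4,0,0,0,-0.5],[0,0,0.2,0,0,0,-0.5],[0,0,0,0,0,0,-0.5]])

```text
time: 15.4
tcp_pos: [602.9, -134.8, 52.2]
eef_rot: [0.728, 0.685, 0.0, 0.0]
force: [-0.2, -0.3, -2.6]
width: 55.7
grasp_force: 15.0
```

servo_tool(rows=[[0,0,0.15,0,0,0,-0.5],[0,0,0.1,0,0,0,-0.5],[0,0,0,0,0,0,-0.5],[0,0,0,0,0,0,-0.5]])

```text
time: 15.9
tcp_pos: [603.0, -134.7, 49.8]
eef_rot: [0.728, 0.685, 0.0, 0.0]
force: [0.2, 0.2, -1.4]
width: 56.0
grasp_force: 15.0
```

servo_tool(rows=[[0,0,0.1,0,0,0,-0.5],[0,0,0,0,0,0,-0.5]])

```text
time: 16.15
tcp_pos: [602.9, -134.7, 48.6]
eef_rot: [0.728, 0.685, -0.0, -0.0]
force: [-0.5, 0.9, -2.5]
width: 56.1
grasp_force: 15.0
```

servo_tool(rows=[[0,0,0.1,0,0,0,-0.5],[0,0,0,0,0,0,-0.5]])

```text
time: 16.4
tcp_pos: [603.1, -134.7, 48.4]
eef_rot: [0.728, 0.685, 0.0, 0.0]
force: [-3.1, 1.0, 7.4]
width: 55.6
grasp_force: 15.0
```

Contact with the tray floor is felt (+7 N), so I'll release and rise.

servo_tool(rows=[[0,0,0,0,0,0,0.4],[0,0,0,0,0,0,0.6],[0,0,0,0,0,0,0.8],[0,0,0,0,0,0,0.8],[0,0,-1,0,0,0,0.8],[0,0,-3,0,0,0,0.8],[0,0,-4,0,0,0,0.8],[0,0,0,0,0,0,0]])

```text
time: 17.4
tcp_pos: [605.1, -135.5, 131.5]
eef_rot: [0.728, 0.685, 0.002, 0.002]
force: [1.0, 0.2, -0.6]
width: 76.6
grasp_force: 0.0
```

```bash
python3 - <<'E'
from h import *
plan([499.6,-362.8,120],58.5);plan([499.6,-362.8,70],58.5)
E
```

```text
yaw -3.5 turn z -62.0 shift before turn [-23.33  -9.15   1.11] after turn [ -2.87 -24.9    1.11] tilt 0.36
yaw -3.5 turn z -62.0 shift before turn [-23.33  -9.19   6.11] after turn [ -2.84 -24.91   6.11] tilt 0.36
```

servo_tool(rows=[[-4.7,-1.8,0,0,0,0,0],[-4.7,-1.8,0,0,0,0,0],[-4.7,-1.8,0,0,0,0,-0.3],[-4.6,-1.9,0,0,0,0,-0.3],[-4.6,-1.9,0,0,0,-10.3,-0.3],[0,0,1,0,0,-10.3,-0.3],[0,0,1,0,0,-10.3,-0.3],[0,0,2,0,0,-10.3,-0.3],[0,0,2,0,0,-10.3,-0.3],[0,0,0,0,0,-10.4,-0.3]])

```text
time: 18.65
tcp_pos: [495.7, -360.7, 65.7]
eef_rot: [0.269, 0.963, 0.001, -0.002]
force: [-0.2, -0.5, -0.3]
width: 31.9
grasp_force: 0.0
```

servo_tool(rows=[[0,0,0,0,0,0,-0.3],[0,0,0,0,0,0,-0.3]])

```text
time: 18.9
tcp_pos: [497.0, -361.7, 67.8]
eef_rot: [0.274, 0.962, 0.0, 0.0]
force: [-0.6, -1.0, 0.1]
width: 31.9
grasp_force: 0.0
```

```bash
python3 - <<'E'
from h import *
from workcell import manip
plan([499.6,-362.8,18],58.5)
s=manip.snapshot("wrist");im=s["img"].copy()
for c in [(524,-378.7),(475.3,-346.9)]:
    pts=np.array([w2p(s,(c[0]+15*np.cos(a),c[1]+15*np.sin(a),20)) for a in np.linspace(0,6.28,40)]).astype(int);cv2.polylines(im,[pts],True,(255,0,0))
cv2.imwrite("pics/w5.png",cv2.resize(im,(400,300))[...,::-1])
E
```

```text
yaw 58.2 turn z -0.3 shift before turn [-0.28  0.04  4.98] after turn [-0.28  0.04  4.98] tilt 0.01
```

View pics/w5.png

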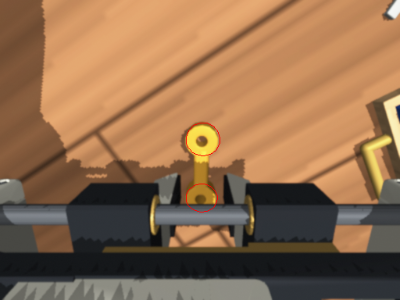

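The teether's eyes, at (202,140) and (200,197), match the projection, and the bar is centred. I'll grasp it.

servo_tool(rows=[[-0.2,0,1.7,0,0,0,-0.3],[-0.1,0,1.7,0,0,0,-0.3],[0,0,1.6,0,0,0,-0.3],[0,0,0,0,0,0,-0.3],[0,0,0,0,0,0,-1],[0,0,0,0,0,0,-1],[0,0,0,0,0,0,-1],[0,0,0,0,0,0,-1],[0,0,-4,0,0,0,-1],[0,0,-4,0,0,0,-1]], squeeze=20)

```text
time: 20.2
tcp_pos: [499.1, -362.9, 98.3]
eef_rot: [0.272, 0.962, 0.0, -0.001]
force: [0.8, -0.1, -1.1]
width: 13.9
grasp_force: 20.0
```

servo_tool(rows=[[0,0,-6,0,0,-9.3,-1],[0,0,0,0,0,-9.3,-1],[0,0,0,0,0,-9.3,-1],[0,0,0,0,0,0,-1]])

```text
time: 20.7
tcp_pos: [499.4, -363.2, 157.9]
eef_rot: [0.033, 0.999, 0.0, 0.0]
force: [-0.4, 0.1, -0.8]
width: 13.6
grasp_force: 20.0
```

```bash
python3 - <<'E'
from h import *
plan([611,-20,31],86.5)
E
```

```text
yaw 86.3 turn z -0.2 shift before turn [-8.89 34.98 12.7 ] after turn [-9.04 34.94 12.7 ] tilt 0.02
```

servo_tool(rows=[[-1.1,4.4,0,0,0,0,-1],[-1.1,4.4,0,0,0,0,-1],[-1.1,4.4,0,0,0,0,-1],[-1.1,4.4,0,0,0,0,-1],[-1.1,4.4,0,0,0,0,-1],[-1.1,4.4,0,0,0,0,-1],[-1.1,4.4,0,0,0,0,-1],[-1.2,4.2,0,0,0,0,-1],[0,0,0,0,0,0,-1],[0,0,3,0,0,0,-1]])

```text
time: 21.95
tcp_pos: [612.5, -19.6, 129.1]
eef_rot: [0.034, 0.999, -0.0, 0.002]
force: [0.4, -0.1, -2.1]
width: 14.0
grasp_force: 20.0
```

servo_tool(rows=[[0,0,3,0,0,0,-1],[0,0,3,0,0,0,-1],[0,0,2,0,0,0,-1],[0,0,1.3,0,0,0,-1],[0,0,0,0,0,0,-1],[0,0,0,0,0,0,-1]])

```text
time: 22.7
tcp_pos: [611.4, -19.9, 35.5]
eef_rot: [0.033, 0.999, -0.0, 0.001]
force: [0.4, -0.7, -0.4]
width: 13.5
grasp_force: 20.0
```

servo_tool(rows=[[0,0,0.3,0,0,0,-1],[0,0,0.25,0,0,0,-1],[0,0,0,0,0,0,-1],[0,0,0,0,0,0,-0.3],[0,0,0,0,0,0,-0.3],[0,0,0,0,0,0,-0.3],[0,0,-2,0,0,0,-0.3],[0,0,-6,0,0,0,-0.3],[0,0,-6,0,0,0,-0.3],[0,0,-6,0,0,0,-0.3]])

```text
time: 23.95
tcp_pos: [610.5, -19.7, 231.1]
eef_rot: [0.032, 0.999, 0.0, -0.0]
force: [1.5, 0.5, 0.3]
width: 32.3
grasp_force: 0.0
```

servo_tool(rows=[[0,-6,0,0,0,0,-0.3],[0,-6,0,0,0,0,-0.3],[0,-6,0,0,0,0,-0.3],[0,-6,0,0,0,0,-0.3],[0,-6,0,0,0,0,-0.3],[0,-6,0,0,0,0,-0.3],[0,0,0,0,0,0,-0.3],[0,0,0,0,0,0,-0.3]])

```text
time: 24.95
tcp_pos: [587.8, -378.4, 228.7]
eef_rot: [0.032, 0.999, 0.001, -0.0]
force: [0.4, 0.8, 0.4]
width: 32.2
grasp_force: 0.0
```

```bash
python3 - <<'E'
from h import *
from workcell import manip
s=manip.snapshot("top");a=cv2.resize(s["img"][100:250,120:350],None,fx=2.6,fy=2.6,interpolation=cv2.INTER_CUBIC)
s=manip.snapshot("scene");b=cv2.resize(s["img"][150:285,140:400],(598,200))
cv2.imwrite("pics/f.png",np.vstack([a,b[:,:a.shape[1]]])[...,::-1]);print(a.shape)
E
```

```text
(390, 598, 3)
```

View pics/f.png

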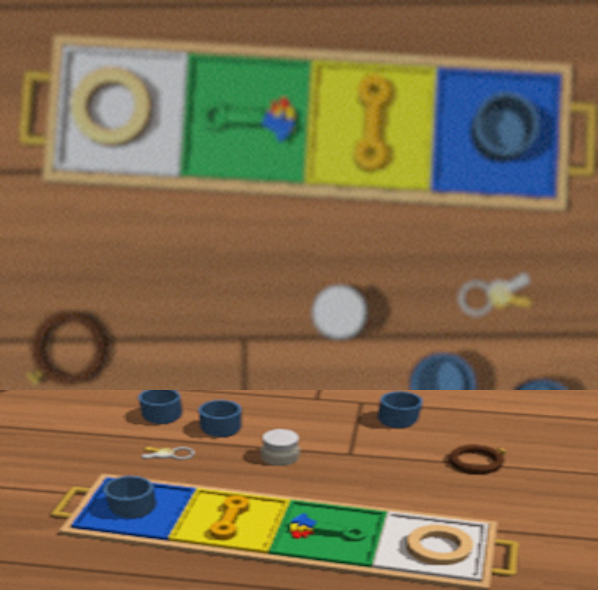

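All four things lie flat in the right trays: ring (112,106), rattle (250,118), teether (373,122), and the cup upright (506,127). The house keys and curtain ring have not moved, and the arm is clear.

```bash
python3 -c "
from workcell import manip
print(manip.job_done())"
```

```text
the job is handed in; nothing more can be done
None
```

The caddy is packed and handed in at about 25 s: in the last pictures the teether, rattle, beech ring and cup sit in their trays as asked and the house keys and curtain ring look unmoved, but no verdict came back.

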